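# Pack and bed a replacement tile in a pot stand

## Robot

A 6-joint arm with a two-finger parallel gripper is mounted at the origin on a cart in front of the work surface, level with it; the furniture and walls round the work are solid. World frame = base frame: x ahead of the robot, y to its left, z up, the work surface at z = 0. Lengths are in m, angles in rad, forces in N, time in s.
With the tool pointing down it reaches from about 0.25 to 0.725 m from the base axis. Payload 4 kg.
Tool frame: the origin (TCP) lies midway between the tips of the shut fingers; the grasp point (between the pads) lies bot.pinch_z behind it (bot.pinch_z is the distance from the TCP to the grasp point, in m); z points along the fingers, y is the line along which they close (so a half turn about z gives the same grasp; the last joint's range is limited). The gripper opens to 85 mm and grips with 20 to 120 N. Pads are 22 mm wide; open, the fingers measure 114 mm over their backs; the gripper's body (76 mm by 85 mm) begins 54 mm behind the grasp point. The pads swing forward as they close: fully open they stand 13 mm farther back than shut.
Start: joints at [-1.291, 0.241, 0.005, 1.335, 0, 1.571], TCP at [0.138, -0.481, 0.231] pointing down, gripper open.
Joint ranges: [-2.72, 2.72], [-1.05, 1.87], [-1.09, 1.28], [-1.99, 2.15], [-1.42, 1.44], [-3.14, 3.14]. Speed limits (rad/s): [2.79, 2.79, 3.14, 3.14, 3.14, 3.14].

## Interface

Orientations are given as a unit quaternion [x, y, z, w].
In Python, from workcell import bot, viewer, ticket gives the robot as it stands (bot), with the cameras (viewer) and the job (ticket).
- The arm moves only by the shell command python3 jog.py FILE, which reads ROWS from the file FILE. ROWS is a JSON list of rows, 1 to 10 of them, each an object with the fields wx, wy, wz (a rotation vector in parts of the range, where 1.0 means pi rad), sx, sy, sz (the shift in normalised numbers (1 is 1 m)), jaw (the finger opening in m); a field left out counts as zero (the opening has to be given); each row is the pose to reach, as a shift and turn from the pose commanded when the command began, along the tool's axes at that moment; what a row does not reach only later rows make up. A row lasts 1/8 s, in which the tool goes at most 0.0625 m and 0.188 rad, less where a joint would pass 70% of its speed; a pose out of reach is approached as far as the arm can. The fingers move at their own pace and stop on an object; the grip force is fixed at half the most. Time passes only in rows, so rows that do not move let the fingers close. It prints the time, the measured TCP pose, the force, the opening and the grip force at its end. A shift or turn number past 1, either way, is cut back to 1. Input that does not fit is refused with a message, and nothing moves.
- bot.get_obs(): the state, without advancing time (a new reading comes with each control period).
- viewer.camera(name): name is "scene" or "top"; returns the picture (420x560x3 uint8, red, green, blue); there is no depth.
- viewer.calibration(name): a dict with "mtx" (3x3 intrinsics, pixels), "R" (3x3) and "t" (3): a world point X has camera coordinates R X + t. Camera axes: x right, y down, z forward; pixel columns grow to the right and rows downward; lengths in m; the calibration is good to about 2 mm. A picture is of the moment at which its call begins. calibration takes no time and is no camera call.
- ticket.job_done(): hands the job in; it is judged then, once.
The state is a dict: "clock": time; "joint_pos": joint angles; "joint_vel": joint speeds; "tau": joint torques, N m; "eef_pos": TCP position; "tool_rot": TCP orientation; "ft_force": force on the tool from outside, world axes, zero at the start; "ft_torque": the same for the moment, N m; "grip_width": finger opening in m; "grasp_force": force on a finger pad.
Only numpy, scipy, OpenCV 4.12 (cv2) and the standard library are available. Lean on these libraries where they do the work, as an engineer would, in place of code of your own. Each camera call takes 0.05 s, during which the arm holds its last target. There are 200 camera calls.

## Task

The replacement tile in the wooden pot stand is a little too narrow and still rides up on its springy adhesive pad. Lift the coffee jug off it and set it down upright on the bare worktop beside the stand, then stand the red packer, bevelled edge down, in the one gap beside the tile that is wide enough, push it down to the bottom of the recess and let go of it. Then press the tile down with the fingertips until it is flush with the frame, and finish while still holding it pressed there; leave the cup, tape, lemon and food tub where they are.

Things in the scene. Friction and masses are not known exactly. Their poses are not given: they have to be found in the camera images.
- stand: Wooden pot stand, fixed: 142.5 (x) x 155 (y) mm, rails 20 mm wide, rail tops 26 mm above the worktop. Origin: centre of its underside; z up. Recess, centred: 102.5 mm along x, 115 mm along y, floor 12 mm above the worktop (14 mm below the rail tops). Wall cupboards (from x = 0.58 m on, from 0.46 m above the worktop up) overhang behind it: keep the wrist low and near.
- tile: Blue glazed tile 100 x 100 x 10 mm, loose in the recess, square to it within 1 degree. Origin: centre of its underside, z up. It lies off the recess's middle along the stand's y by 4.8 to 5.9 mm, to either side: one gap between tile and rail is 1.5 to 3 mm, the other one 12 to 13.5 mm. It can be slid sideways with a few N.
- pad_top (a joint): Springy pad under the tile (m, 0 = up, grows as pressed). Without load the tile's top stands 3.5 mm above the rails (29.5 mm above the worktop); 7 to 8 N from above bring it flush with them (0.0035), onto a hard seat; let go, it springs up. The jug's weight may press it down a little.
- packer: Red plastic packer 80 (x) x 12 (y) x 34 (z) mm, 30 g, standing on edge on the worktop. Origin: centre of its underside, x along its length, z up. Its lower 5 mm taper to a toe 7 mm thick; above, its sides are upright. It goes in the wide gap, length along the stand's x, about mid-length, down to the recess floor (top then 46 mm above the worktop); its bevel may shove the tile over a little.
- jug: Steel coffee jug with black lid and black strap handle, 128 mm high, 0.2 to 0.33 kg, standing on the tile. Origin: on its underside, z up; the round body is 92 mm in diameter, centred on point jug_base, 14 mm from the origin towards -y; the handle sticks out on the +y side.
- jug_base (a point): Centre of the jug's round underside. Axes as the jug's.
- jug_grip (a point): Grip point in the middle of the jug's strap handle near its top, 96 mm above the underside, 58 mm from the body's axis. Its y axis points outwards along the strap's vertical plane, its x across the strap, which is 18 mm wide here: pinch it along x from above. The fingertips can go 20 mm lower than this point.
- cup: Small white cup with a handle, 62 x 92 x 51 mm, a bystander. Origin: centre of its underside.
- tape: Roll of tan tape lying flat, 96 mm across, 48 mm high, a bystander. Origin: centre of its underside.
- lemon: Lemon 78 x 55 x 56 mm, a bystander. Origin: centre of its underside.
- tub: Food tub with red lid, 109 x 149 x 60 mm, a bystander. Origin: centre of its underside.

How it is judged:
On the way, in this order (a step that is already met when the one before it is completed fails the run):
1. the jug stands upright on the worktop beside the stand, let go (height (world z) of jug between -0.004 and 0.004 m and angle between jug's own z axis and vertical below 0.08 rad and horizontal distance between jug_base and stand above 0.11 m and contact force between each of the arm, the fingers and jug below 0.2 N and linear speed of jug below 0.02 m/s), for 0.2 s.
2. the packer stands upright on the recess floor in a gap between tile and rail, let go (z of packer in the frame of stand between 0.009 and 0.0145 m and x of packer in the frame of stand between -0.018 and 0.018 m and (y of packer in the frame of stand between 0.045 and 0.055 m or y of packer in the frame of stand between -0.055 and -0.045 m) and angle between the x axis of packer and the x axis of stand, either way round below 0.08 rad and angle between packer's own z axis and vertical below 0.12 rad and contact force between the fingers and packer below 0.2 N), for 0.2 s.
3. the fingers press the tile down flush with the frame (z of tile in the frame of stand between 0.014 and 0.0173 m and angle between tile's own z axis and vertical below 0.03 rad and contact force between the fingers and tile above 3 N and linear speed of tile below 0.01 m/s), for 0.3 s.
At the end, for the whole second after the job is handed in: Jug upright and released on the worktop, base centre over 110 mm from the stand's middle; packer released, upright in a gap, parallel to it (0.08 rad), within 2.5 mm of the recess floor and 18 mm of mid-gap; tile level, at most 1.3 mm above flush, fingers pressing it with over 3 N (all of step 1 and all of step 2 and all of step 3); the arm keeps its last pose, push and grip.
It fails at once if the cup is pushed out of its place (more than 25 mm) (distance of cup from where it was at the start of the episode above 0.025 m).
It fails at once if the roll of tape is pushed out of its place (more than 25 mm) (distance of tape from where it was at the start of the episode above 0.025 m).
It fails at once if the lemon is pushed out of its place (more than 25 mm) (distance of lemon from where it was at the start of the episode above 0.025 m).
It fails at once if the food tub is pushed out of its place (more than 25 mm) (distance of tub from where it was at the start of the episode above 0.025 m).
It fails at once if the jug is tipped by more than 0.5 rad (angle between jug's own z axis and vertical above 0.5 rad).
It also fails if it takes over 58 s, if anything falls off the work surface, if the arm or the gripper's body presses on something with over 40 N, if the wrist force passes 120 N, or if a joint passes its speed limit or range.

## Working session

There is one attempt and no reset: what is moved stays moved. The work goes in short steps, Python scripts to look and compute and a shell command to move; the robot and the scene stay as the last step left them, time stands still between calls to the robot, and variables do not carry over. Pictures are saved under pics/ and viewed, at most 10 in all, crops included, and the job is handed in when it is done.

```bash
ls; mkdir -p pics
python3 - <<'E'
from workcell import bot, viewer, ticket
import cv2
for n in("scene","top"):
    cv2.imwrite(f"pics/{n}0.png",viewer.camera(n)[:,:,::-1]); c=viewer.calibration(n); print(n,c)
o=bot.get_obs();print(o,bot.pinch_z)
E
```

```text
jog.py
pics
workcell.py
scene {'mtx': array([[544.28107072,   0.        , 274.54373058],
       [  0.        , 544.28107072, 208.25681235],
       [  0.        ,   0.        ,   1.        ]]), 'R': array([[ 0.86416231, -0.50290058, -0.01773416],
       [-0.25276149, -0.40332133, -0.87945638],
       [ 0.43512656,  0.76447558, -0.475649  ]]), 't': array([-0.50450964,  0.19341456,  1.3670837 ])}
top {'mtx': array([[405.01962592,   0.        , 279.27359791],
       [  0.        , 405.01962592, 210.59522114],
       [  0.        ,   0.        ,   1.        ]]), 'R': array([[ 0.02738145, -0.99818048,  0.05372128],
       [-0.99300842, -0.03333402, -0.11323923],
       [ 0.11482393, -0.05024503, -0.99211436]]), 't': array([-0.10648644,  0.54208726,  1.17044955])}
{'clock': 0.1, 'joint_pos': array([-1.29097117e+00,  2.41353364e-01,  3.85797847e-03,  1.33521863e+00,
        1.09002176e-05,  1.57077963e+00]), 'joint_vel': array([-6.24951213e-04, -1.51964758e-03,  3.59480800e-03, -7.87496870e-04,
        3.12780632e-05, -5.52811838e-04]), 'tau': array([-6.73022951e-04, -3.73138297e+01,  2.53009862e+01,  1.08526796e-02,
       -8.40887492e-05,  3.63616209e-06]), 'eef_pos': array([ 0.13793847, -0.47999936,  0.23049377]), 'tool_rot': array([ 9.90226573e-01,  1.39464744e-01, -1.28312249e-04, -9.50235160e-04]), 'ft_force': array([-0.07169026,  1.20512757, -0.66762563]), 'ft_torque': array([-0.01795444,  0.04520759, -0.02283467]), 'grasp_force': 0.0, 'grip_width': 0.08530483116468303} 0.0187
```

View pics/scene0.png

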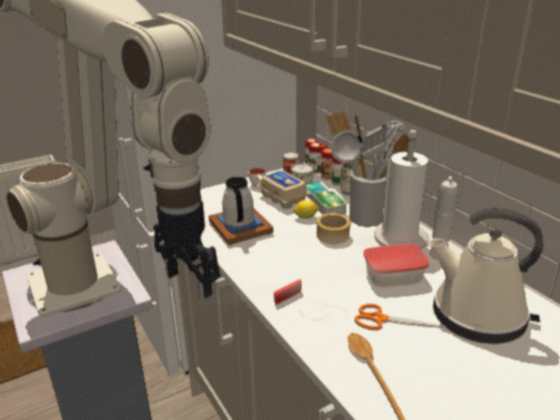

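View pics/top0.png

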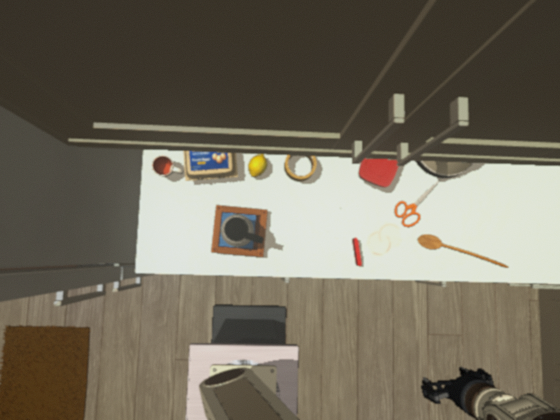

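The scene view shows the stand with the jug around (240,215), the packer around (288,292), the lemon and the tape. In the top view the stand is at about (240,231), the packer at (358,251), and the handle appears to point right. I'll zoom in on the stand and packer.

Run:
```python
import cv2,numpy as np
t=cv2.imread("pics/top0.png");s=cv2.imread("pics/scene0.png")
z=lambda im,x,y,w,h:cv2.resize(im[y:y+h,x:x+w],(400,300),interpolation=cv2.INTER_CUBIC)
cv2.imwrite("pics/z1.png",np.vstack([np.hstack([z(t,200,197,80,60),z(s,200,170,80,60+0)]),np.hstack([z(t,340,230,40,30),z(s,268,276,40,30)])]))
```

```text
(no output)
```

View pics/z1.png

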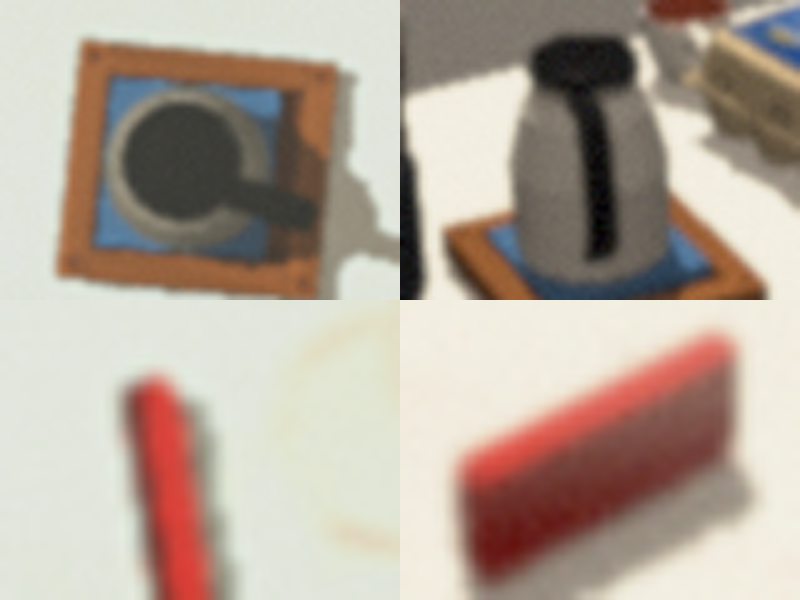

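The crop shows the wide gap on the right of the tile, i.e. the world -y side. The jug's handle points towards -y, slightly towards the robot. The packer stands lengthwise roughly along x, with its top face around (357,251). Next I'll fit silhouettes to get poses.

```bash
cat > h.py <<'E'
import cv2,numpy as np
from scipy.optimize import minimize
from workcell import bot, viewer, ticket
CAL={n:viewer.calibration(n) for n in("scene","top")}
def proj(n,X):
    c=CAL[n];p=(np.atleast_2d(X)@c["R"].T+c["t"])@c["mtx"].T
    return p[:,:2]/p[:,2:]
def ray(n,u,v,z):
    c=CAL[n];d=c["R"].T@np.linalg.solve(c["mtx"],[u,v,1]);o=-c["R"].T@c["t"]
    return o+d*(z-o[2])/d[2]
def sat(im):
    im=im.astype(float);return im.max(2)-im.min(2)
def box(p,L,z0=0):
    a,b,h=L;c,s=np.cos(p[2]),np.sin(p[2])
    P=np.array([[i*a/2,j*b/2,k*h+z0] for i in(-1,1) for j in(-1,1) for k in(0,1)])
    return np.c_[p[0]+c*P[:,0]-s*P[:,1],p[1]+s*P[:,0]+c*P[:,1],P[:,2]]
def hullmask(pts,roi,S=8):
    x,y,w,h=roi;q=cv2.convexHull(((pts-[x,y]+.5)*S*16-8).round().astype(np.int32))
    m=np.zeros((h*S,w*S),np.uint8);cv2.fillConvexPoly(m,q,255,shift=4)
    return cv2.GaussianBlur(cv2.resize(m,(w,h),interpolation=cv2.INTER_AREA)/255.,(0,0),.6)
def fit(p0,L,views,z0=0):
    def f(p):
        return sum((w*(hullmask(proj(n,box(p,L,z0)),roi)-m)**2).sum() for n,roi,m,w in views)
    best=None
    for d in(0,.05,-.05):
        s=np.array([p0,[p0[0]+.01,p0[1],p0[2]+d],[p0[0],p0[1]+.01,p0[2]+d],[p0[0],p0[1],p0[2]+d+.1]])
        r=minimize(f,p0,method="Nelder-Mead",options=dict(initial_simplex=s,xatol=1e-5,fatol=1e-4))
        if best is None or r.fun<best.fun: best=r
    return best.x,best.fun
def grab(n,k=5): return np.mean([viewer.camera(n).astype(float) for _ in range(k)],0)
E
python3 - <<'E'
from h import *
T,S=grab("top",4),grab("scene",4);np.savez("im0.npz",T=T,S=S)
def crop(im,r): return im[r[1]:r[1]+r[3],r[0]:r[0]+r[2]]
def soft(im,r,hi,lo=15): return np.clip((sat(crop(im,r))-lo)/(hi-lo),0,1)
# packer
rt=(345,228,25,45);rs=(265,272,45,36)
for im,r in((T,rt),(S,rs)):
    print("sat pct",np.percentile(sat(crop(im,r)),[5,50,80,95,99]))
mt,ms=soft(T,rt,70,20),soft(S,rs,80,25)
p0=list(ray("top",357,251,.034)[:2])+[0.1]
v=[("top",rt,mt,1),("scene",rs,ms,1)]
for vv in(v,v[:1],v[1:]): print("packer",fit(p0,(.08,.012,.034),vv))
# stand
rt=(203,197,75,68);rs=(203,190,75,54)
print(np.percentile(sat(crop(T,rt)),[5,50,80,95]),np.percentile(sat(crop(S,rs)),[5,50,80,95]))
mt=soft(T,rt,60,20);ms=soft(S,rs,60,20)
mt=np.maximum(mt,0);wt=np.ones_like(mt);wt[12:52,18:62]=0
ws=np.ones_like(ms); ws[:42,18:52]=0
v=[("top",rt,mt,wt),("scene",rs,ms,ws)]
p0=list(ray("top",240,231,.026)[:2])+[-0.08]
for vv in(v,v[:1],v[1:]): print("stand",fit(p0,(.1425,.155,.026),vv))
print("lid",ray("top",236.6,229,.155),"handle end",ray("top",262.4,239.4,.130))
E
```

```text
sat pct [  8.75  12.    21.35 144.85 157.94]
sat pct [ 16.5     19.      54.      97.275  132.2025]
packer (array([ 0.43072302, -0.32451672,  0.19572743]), np.float64(118.1917057591531))
packer (array([ 0.43090083, -0.32847568,  0.16312829]), np.float64(8.198955701059855))
packer (array([ 0.43370139, -0.31921842,  0.20533117]), np.float64(42.39805152801913))
[ 5.25 12.   51.   90.75] [ 7.75 19.75 39.25 91.25]
stand (array([ 0.48370763,  0.02730075, -0.06407244]), np.float64(298.0403698220508))
stand (array([ 0.48293657,  0.02666135, -0.06198679]), np.float64(44.383091534179115))
stand (array([ 0.49127789,  0.04571031, -0.06684637]), np.float64(143.50005228467742))
lid [0.47832279 0.02774628 0.155     ] handle end [ 0.4539988 -0.0414993  0.13     ]
```

Run:
```python
from h import *
d=np.load("im0.npz");T,S=d["T"],d["S"]
def crop(im,r): return im[r[1]:r[1]+r[3],r[0]:r[0]+r[2]]
rg=lambda im,r,lo,hi:np.clip((crop(im,r)[...,0]-crop(im,r)[...,1]-lo)/(hi-lo),0,1)
rt=(345,228,25,45);rs=(265,272,45,36)
v=[("top",rt,rg(T,rt,15,75),1),("scene",rs,rg(S,rs,20,60),1)]
P=[]
for vv in(v,v[:1],v[1:]): r=fit([.431,-.328,.16],(.08,.012,.034),vv);print(r);P.append(r[0])
rel=lambda im,r:(crop(im,r)[...,0]-crop(im,r)[...,2])
out=[]
for n,im,r in(("top",T,(200,195,80,75)),("scene",S,(200,170,80,75)),("top",T,rt),("scene",S,rs)):
    f=8 if r[2]>50 else 400//r[2]
    f=min(f,5) if r[2]>50 else min(f,290//r[3])
    g=cv2.resize(crop(im,r)[...,::-1].clip(0,255).astype(np.uint8),None,fx=f,fy=f,interpolation=cv2.INTER_NEAREST)
    bs=[box([.4829,.0267,-.062],(.1425,.155,.026))] if r[2]>50 else [box(P[1],(.08,.012,.034))]
    for b in bs:
        q=((proj(n,b)-r[:2]+.5)*f).astype(np.int32)
        cv2.polylines(g,[cv2.convexHull(q)],True,(0,255,0),1)
        cv2.polylines(g,[q[[1,3,7,5]]],True,(255,255,0),1)
    c=np.zeros((380,400,3),np.uint8)[:300 if r[2]<50 else 380];h=min(c.shape[0],g.shape[0]);w=min(400,g.shape[1]);c[:h,:w]=g[:h,:w];out.append(c[:300])
cv2.imwrite("pics/ov.png",np.vstack([np.hstack(out[:2]),np.hstack(out[2:])]))
```

```text
(array([ 0.43155722, -0.32460338,  0.22715491]), np.float64(110.87882006870643))
(array([ 0.43120588, -0.32818253,  0.16180677]), np.float64(14.839670005077675))
(array([ 0.43342772, -0.31964252,  0.21793375]), np.float64(36.417468505895926))
```

View pics/ov.png

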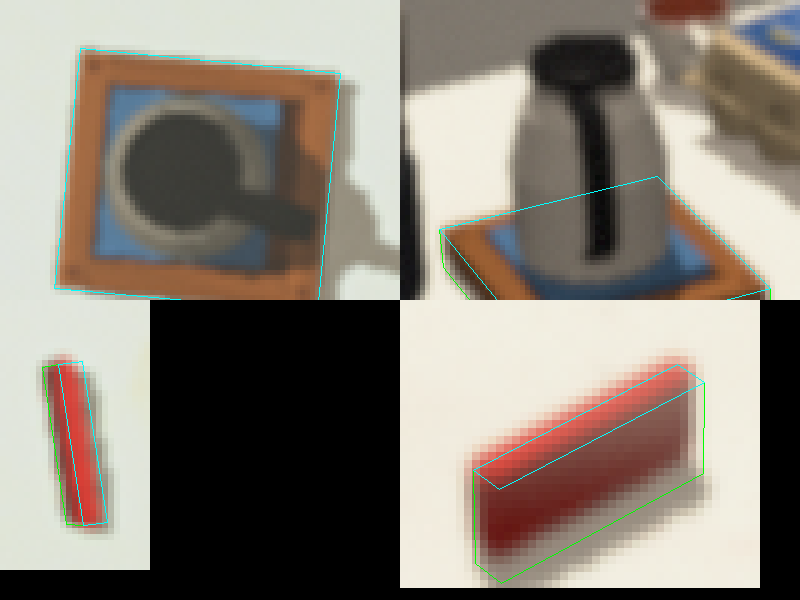

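```bash
cat >> h.py <<'E'
def pbox(p,z0=0):
    return np.vstack([box(p,(.08,.007,0),z0)[:4*2:2],box(p,(.08,.012,0),z0+.005)[::2],box(p,(.08,.012,0),z0+.034)[::2]])
from scipy.spatial.transform import Rotation as Ro
def go(x,y,z,yaw):
    "move to TCP x,y,z pointing down, tool y axis at world angle yaw: tool-axes shift"
    o=bot.get_obs();R=Ro.from_quat(o["tool_rot"])
    c,s=np.cos(yaw),np.sin(yaw);G=np.array([[-s,c,0],[c,s,0],[0,0,-1.]]).T  # cols x,y,z
    if np.linalg.det(G)<0: G[:,0]*=-1
    rv=(R.inv()*Ro.from_matrix(G)).as_rotvec();d=R.inv().apply(np.array([x,y,z])-o["eef_pos"])
    print("rotvec",rv.round(4),"shift",d.round(4),"t",o["clock"],"j",o["joint_pos"].round(2))
E
python3 - <<'E'
import h
from h import *
d=np.load("im0.npz");T,S=d["T"],d["S"]
def crop(im,r): return im[r[1]:r[1]+r[3],r[0]:r[0]+r[2]]
rg=lambda im,r,lo,hi:np.clip((crop(im,r)[...,0]-crop(im,r)[...,1]-lo)/(hi-lo),0,1)
rt=(345,228,25,45);rs=(265,272,45,36)
h.box=lambda p,L,z0=0:pbox(p,z0)
_b=box
import types
f0=h.pbox
def pb(p,z0=0):
    P=np.array([[i*.04,j*b/2,z+z0] for i in(-1,1) for j in(-1,1) for b,z in((.007,0),(.012,.005),(.012,.034))]);c,s=np.cos(p[2]),np.sin(p[2])
    return np.c_[p[0]+c*P[:,0]-s*P[:,1],p[1]+s*P[:,0]+c*P[:,1],P[:,2]]
h.box=lambda p,L,z0=0:pb(p,z0)
v=[("top",rt,rg(T,rt,15,75),1),("scene",rs,rg(S,rs,20,60),1)]
for vv in(v,v[:1],v[1:]): print(fit([.431,-.328,.16],0,vv))
h.go(.458,-.029,.200,-.336)
E
```

```text
(array([ 0.43090995, -0.32507128,  0.21510909]), np.float64(81.58906556976167))
(array([ 0.43102069, -0.32767906,  0.16156499]), np.float64(9.357702066616387))
(array([ 0.43291309, -0.32113662,  0.22139862]), np.float64(26.63725990507833))
rotvec [-1.00e-04 -0.00e+00 -9.55e-01] shift [ 0.4322 -0.3456  0.0313] t 0.5 j [-1.29  0.24  0.    1.34 -0.    1.57]
```

The manual's scale: turns go in shares of pi rad. Converting my numbers, -0.955 rad / 3.1416 = -0.304.

```bash
echo '[{"wz":-0.0318,"sx":0.048,"sy":-0.038,"jaw":0.085},{"wz":-0.0637,"sx":0.096,"sy":-0.077,"jaw":0.085},{"wz":-0.0955,"sx":0.144,"sy":-0.115,"jaw":0.085},{"wz":-0.1273,"sx":0.192,"sy":-0.154,"jaw":0.085},{"wz":-0.1592,"sx":0.24,"sy":-0.192,"jaw":0.085},{"wz":-0.191,"sx":0.288,"sy":-0.23,"jaw":0.085},{"wz":-0.2292,"sx":0.336,"sy":-0.269,"sz":0.01,"jaw":0.085},{"wz":-0.2674,"sx":0.384,"sy":-0.307,"sz":0.02,"jaw":0.085},{"wz":-0.304,"sx":0.432,"sy":-0.3456,"sz":0.031,"jaw":0.085},{"wz":-0.304,"sx":0.432,"sy":-0.3456,"sz":0.031,"jaw":0.085}]' > m.json && python3 jog.py m.json
python3 - <<'E'
from h import *
go(.458,-.029,.110,-.336)
r=(180,120,160,150)
a=viewer.camera("top")[195:270,200:280,::-1];b=viewer.camera("scene")[140:215+25,190:290,::-1]
cv2.imwrite("pics/j1.png",np.hstack([cv2.resize(a,(400,375)),cv2.resize(b,(400,375))]))
E
```

```text
clock: 1.75
eef_pos: [0.4591, -0.0257, 0.1992]
tool_rot: [0.813, 0.582, -0.0, -0.001]
ft_force: [-0.7, -0.2, 0.8]
grip_width: 0.085
grasp_force: 0.0
rotvec [-0.0012 -0.0003  0.0072] shift [-0.0035  0.0001  0.0892] t 1.75 j [-0.06  0.18 -0.16  1.23  0.    1.84]
```

View pics/j1.png

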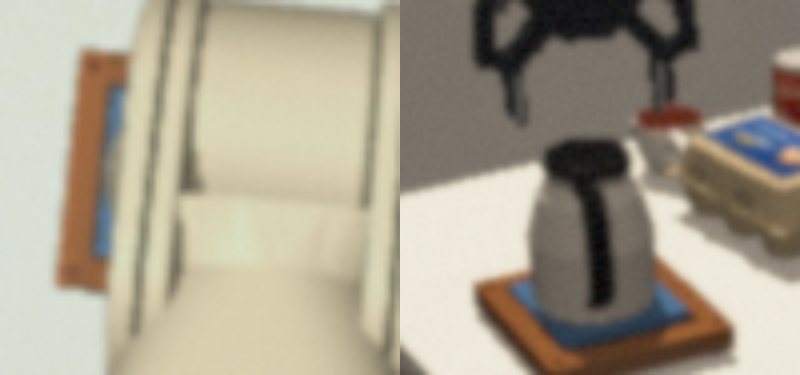

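The fingers straddle the handle in the scene crop: tips near x=515 and 660, handle top near 590. Now I descend and pinch.

To row units: 0.007 rad / 3.1416 = 0.0022.

```bash
echo '[{"wz":0.0022,"sx":-0.0035,"sz":0.04,"jaw":0.085},{"wz":0.0022,"sx":-0.0035,"sz":0.07,"jaw":0.085},{"wz":0.0022,"sx":-0.0035,"sz":0.089,"jaw":0.085},{"wz":0.0022,"sx":-0.0035,"sz":0.089,"jaw":0.085},{"wz":0.0022,"sx":-0.0035,"sz":0.089,"jaw":0.0},{"wz":0.0022,"sx":-0.0035,"sz":0.089,"jaw":0.0},{"wz":0.0022,"sx":-0.0035,"sz":0.089,"jaw":0.0},{"wz":0.0022,"sx":-0.0035,"sz":0.089,"jaw":0.0}]' > m.json && python3 jog.py m.json
```

```text
clock: 2.85
eef_pos: [0.4567, -0.0322, 0.1117]
tool_rot: [0.817, 0.576, 0.0, 0.0]
ft_force: [0.1, 0.9, 0.3]
grip_width: 0.0172
grasp_force: 57.4
```

```bash
echo '[{"sz":-0.01,"jaw":0},{"sz":-0.03,"jaw":0},{"sz":-0.045,"jaw":0},{"sz":-0.05,"jaw":0},{"sz":-0.05,"jaw":0}]' > m.json && python3 jog.py m.json
python3 - <<'E'
from h import *
b=viewer.camera("scene")[110:220,180:290,::-1]
cv2.imwrite("pics/j2.png",cv2.resize(b,(550,550)))
for q in[(165,165),(260,166)]: print(ray("top",*q,.05))
print(ray("top",140,230,0),ray("top",240,272,0))
E
```

```text
clock: 3.48
eef_pos: [0.4566, -0.0324, 0.1613]
tool_rot: [0.817, 0.576, -0.0, 0.0]
ft_force: [-0.6, -0.0, -3.7]
grip_width: 0.017
grasp_force: 58.0
[0.66615749 0.24918093 0.05      ]
[ 0.67417435 -0.02830317  0.05      ]
[0.47673501 0.32288072 0.        ] [0.36034693 0.02082412 0.        ]
```

View pics/j2.png

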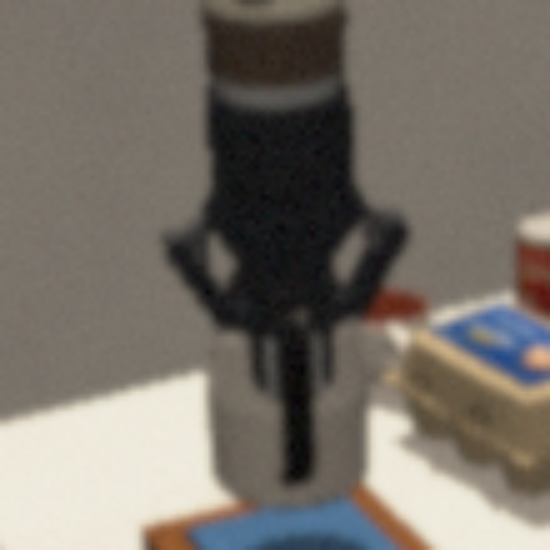

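The jug is upright and clear of the tile. Now I carry it to the left and lower it.

```bash
echo '[{"sx":0.02,"sy":-0.0075,"jaw":0},{"sx":0.055,"sy":-0.021,"jaw":0},{"sx":0.09,"sy":-0.034,"jaw":0},{"sx":0.125,"sy":-0.047,"jaw":0},{"sx":0.16,"sy":-0.06,"sz":0.01,"jaw":0},{"sx":0.175,"sy":-0.066,"sz":0.03,"jaw":0},{"sx":0.175,"sy":-0.066,"sz":0.05,"jaw":0},{"sx":0.175,"sy":-0.066,"sz":0.068,"jaw":0},{"sx":0.175,"sy":-0.066,"sz":0.074,"jaw":0},{"sx":0.175,"sy":-0.066,"sz":0.074,"jaw":0}]' > m.json && python3 jog.py m.json; echo '[{"sz":0.001,"jaw":0},{"sz":0.002,"jaw":0},{"sz":0.003,"jaw":0}]' > m.json && python3 jog.py m.json
```

```text
clock: 4.78
eef_pos: [0.4528, 0.1544, 0.0868]
tool_rot: [0.817, 0.576, -0.001, -0.0]
ft_force: [0.1, 0.6, -2.4]
grip_width: 0.0167
grasp_force: 58.3
clock: 5.15
eef_pos: [0.4537, 0.1545, 0.0847]
tool_rot: [0.817, 0.576, 0.0, 0.0]
ft_force: [-1.4, -2.2, -0.5]
grip_width: 0.017
grasp_force: 58.6
```

```bash
echo '[{"sz":0.0008,"jaw":0},{"sz":0.0015,"jaw":0},{"sz":0.0015,"jaw":0}]' > m.json && python3 jog.py m.json; echo '[{"jaw":0.04},{"jaw":0.06},{"jaw":0.085},{"jaw":0.085}]' > m.json && python3 jog.py m.json
```

```text
clock: 5.52
eef_pos: [0.4531, 0.154, 0.0839]
tool_rot: [0.818, 0.576, -0.0, 0.0]
ft_force: [-5.1, -4.9, 7.5]
grip_width: 0.0171
grasp_force: 59.6
clock: 6.02
eef_pos: [0.4535, 0.1547, 0.0827]
tool_rot: [0.817, 0.576, 0.0, -0.0]
ft_force: [-0.4, -1.2, -0.3]
grip_width: 0.0848
grasp_force: 0.0
```

To row units: -0.46 rad / 3.1416 = -0.1464.

```bash
echo '[{"sz":-0.05,"jaw":0.085},{"sz":-0.1,"jaw":0.085},{"wz":-0.0318,"sx":-0.03,"sy":0.009,"sz":-0.12,"jaw":0.085},{"wz":-0.0891,"sx":-0.088,"sy":0.027,"sz":-0.12,"jaw":0.085},{"wz":-0.1464,"sx":-0.146,"sy":0.045,"sz":-0.12,"jaw":0.085},{"wz":-0.2037,"sx":-0.204,"sy":0.063,"sz":-0.12,"jaw":0.085},{"wz":-0.261,"sx":-0.262,"sy":0.081,"sz":-0.12,"jaw":0.085},{"wz":-0.3183,"sx":-0.32,"sy":0.099,"sz":-0.12,"jaw":0.085},{"wz":-0.3756,"sx":-0.378,"sy":0.117,"sz":-0.12,"jaw":0.085},{"wz":-0.4329,"sx":-0.436,"sy":0.135,"sz":-0.12,"jaw":0.085}]' > m.json && python3 jog.py m.json
python3 - <<'E'
from h import *
go(.431,-.326,.12,1.74)
T,S=grab("top",4),grab("scene",4);np.savez("im1.npz",T=T,S=S)
f=lambda im,x,y,w,h:cv2.resize(im[y:y+h,x:x+w,::-1].clip(0,255).astype(np.uint8),(400,300),interpolation=cv2.INTER_CUBIC)
cv2.imwrite("pics/s1.png",np.vstack([np.hstack([f(T,200,200,80,60),f(S,200,190,80,60)]),np.hstack([f(T,140,130,280,210),f(S,140,100,280,210)])]))
E
```

```text
clock: 7.28
eef_pos: [0.4365, -0.2556, 0.2029]
tool_rot: [0.332, 0.943, 0.0, 0.0]
ft_force: [1.4, 0.6, -0.1]
grip_width: 0.0853
grasp_force: 0.0
rotvec [ 2.000e-04  6.000e-04 -8.461e-01] shift [-0.0398 -0.0584  0.0829] t 7.275 j [-0.53  0.27 -0.04  1.27  0.    0.15]
```

View pics/s1.png

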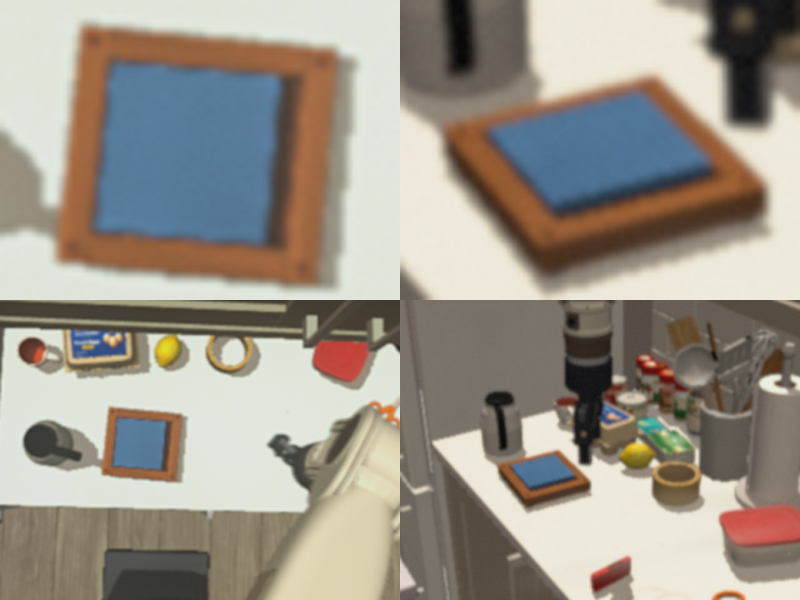

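The jug stands upright to the left of the stand. The bare stand and tile are clearly visible in both views, with the wide gap at right around (290,160) in the top crop. Now a refined stand and tile fit.

Run:
```python
from h import *
d=np.load("im1.npz");T,S=d["T"],d["S"]
def crop(im,r): return im[r[1]:r[1]+r[3],r[0]:r[0]+r[2]]
def diff(im,r,a,b): c=crop(im,r);return c[...,a]-c[...,b]
ST=(203,198,75,68);SS=(203,198,75,54)
def ab(im,r,lo,hi): return np.clip((np.abs(diff(im,r,0,2))-lo)/(hi-lo),0,1)
def msk(im,r,lo,hi):
    m=ab(im,r,lo,hi); k=cv2.morphologyEx((m>.5).astype(np.uint8),cv2.MORPH_CLOSE,np.ones((9,9)))
    return np.where(cv2.erode(k,np.ones((5,5)))>0,1,m)
v=[("top",ST,msk(T,ST,15,55),1),("scene",SS,msk(S,SS,25,60),1)]
for vv in(v,v[:1],v[1:]): print("stand",fit([.483,.0267,-.062],(.1425,.155,.026),vv))
bt=lambda im,r:np.clip((diff(im,r,2,0)+10)/50,0,1)
v=[("top",ST,bt(T,ST),1),("scene",SS,bt(S,SS),1)]
for vv in(v,v[:1],v[1:]): print("tile",fit([.483,.031,-.062],(.1,.1,.0035),vv,.026))
```

```text
stand (array([ 0.48397446,  0.02821163, -0.07075359]), np.float64(307.31061655894405))
stand (array([ 0.48285801,  0.02668608, -0.06534884]), np.float64(15.467038244972851))
stand (array([ 0.49101797,  0.04336058, -0.08200478]), np.float64(134.9724896655984))
tile (array([ 0.48390534,  0.03247871, -0.05588819]), np.float64(47.907505835435224))
tile (array([ 0.48349396,  0.03237161, -0.05615626]), np.float64(33.01438796710953))
tile (array([ 0.48519314,  0.03311208, -0.06313372]), np.float64(11.888973864316107))
```

To row units: -0.846 rad / 3.1416 = -0.2693.

```bash
echo '[{"wz":-0.0573,"sx":-0.014,"sy":-0.02,"sz":0.02,"jaw":0.085},{"wz":-0.1146,"sx":-0.028,"sy":-0.04,"sz":0.04,"jaw":0.085},{"wz":-0.1719,"sx":-0.04,"sy":-0.058,"sz":0.06,"jaw":0.085},{"wz":-0.2292,"sx":-0.04,"sy":-0.058,"sz":0.083,"jaw":0.085},{"wz":-0.2693,"sx":-0.04,"sy":-0.058,"sz":0.083,"jaw":0.085},{"wz":-0.2693,"sx":-0.04,"sy":-0.058,"sz":0.083,"jaw":0.085}]' > m.json && python3 jog.py m.json
python3 - <<'E'
from h import *
go(.431,-.326,.024,1.74)
a=viewer.camera("scene")[230:320,230:350,::-1]
cv2.imwrite("pics/p1.png",cv2.resize(a,(600,450)))
E
```

```text
clock: 8.43
eef_pos: [0.4315, -0.3229, 0.1198]
tool_rot: [-0.082, 0.997, 0.0, -0.0]
ft_force: [0.5, 0.1, -0.7]
grip_width: 0.0854
grasp_force: 0.0
rotvec [ 0.0004 -0.0003 -0.0057] shift [ 0.001  -0.003   0.0958] t 8.425 j [-0.64  0.39 -0.09  1.1   0.   -0.81]
```

View pics/p1.png

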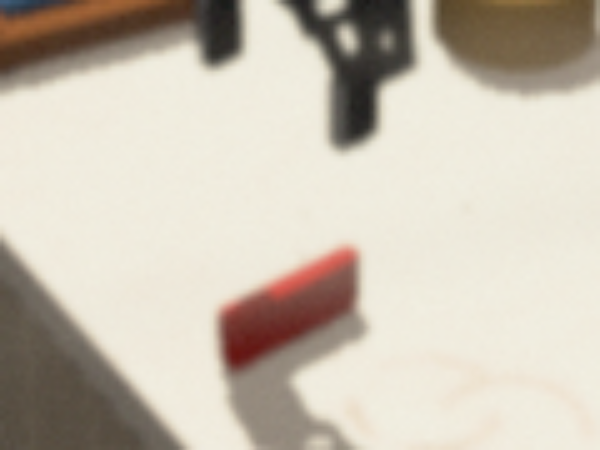

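The fingers hover symmetrically around the packer; its top face runs about (225,315) to (355,250) in the crop. I'll descend and grip its upper part.

```bash
echo '[{"sx":0.001,"sy":-0.002,"sz":0.04,"jaw":0.085},{"sx":0.001,"sy":-0.002,"sz":0.08,"jaw":0.085},{"sx":0.001,"sy":-0.002,"sz":0.0975,"jaw":0.085},{"sx":0.001,"sy":-0.002,"sz":0.0975,"jaw":0.085},{"sx":0.001,"sy":-0.002,"sz":0.0975,"jaw":0.04},{"sx":0.001,"sy":-0.002,"sz":0.0975,"jaw":0.0},{"sx":0.001,"sy":-0.002,"sz":0.0975,"jaw":0.0},{"sx":0.001,"sy":-0.002,"sz":0.0975,"jaw":0.0},{"sx":0.001,"sy":-0.002,"sz":0.0975,"jaw":0.0}]' > m.json && python3 jog.py m.json
```

```text
clock: 9.6
eef_pos: [0.4309, -0.3266, 0.0231]
tool_rot: [-0.081, 0.997, -0.0, 0.0]
ft_force: [-0.3, 0.9, 3.7]
grip_width: 0.0099
grasp_force: 61.1
```

```bash
echo '[{"sz":-0.02,"jaw":0},{"sz":-0.06,"jaw":0},{"sz":-0.07,"jaw":0}]' > m.json && python3 jog.py m.json
python3 - <<'E'
from h import *
go(.4797,-.024,.083,1.508)
E
```

```text
clock: 9.98
eef_pos: [0.4319, -0.3274, 0.0947]
tool_rot: [-0.081, 0.997, -0.002, 0.002]
ft_force: [0.3, -0.2, 0.3]
grip_width: 0.0101
grasp_force: 60.5
rotvec [-0.003   0.0036  0.226 ] shift [-0.0965  0.2916  0.0111] t 9.975 j [-0.65  0.42 -0.12  1.03  0.   -0.81]
```

To row units: 0.226 rad / 3.1416 = 0.0719.

```bash
echo '[{"wz":0.0127,"sx":-0.015,"sy":0.045,"jaw":0},{"wz":0.0255,"sx":-0.033,"sy":0.1,"jaw":0},{"wz":0.0382,"sx":-0.052,"sy":0.155,"jaw":0},{"wz":0.0541,"sx":-0.07,"sy":0.21,"jaw":0},{"wz":0.0719,"sx":-0.088,"sy":0.265,"sz":0.01,"jaw":0},{"wz":0.0719,"sx":-0.0965,"sy":0.2916,"sz":0.011,"jaw":0},{"wz":0.0719,"sx":-0.0965,"sy":0.2916,"sz":0.011,"jaw":0}]' > m.json && python3 jog.py m.json
python3 - <<'E'
from h import *
go(.4797,-.024,.083,1.508)
T,S=grab("top",2),grab("scene",4)
f=lambda im,x,y,w,h:cv2.resize(im[y:y+h,x:x+w,::-1].clip(0,255).astype(np.uint8),(400,400),interpolation=cv2.INTER_CUBIC)
np.savez("im2.npz",T=T,S=S)
cv2.imwrite("pics/p2.png",np.hstack([f(T,200,190,80,80),f(S,195,165,90,90)]))
E
```

```text
clock: 10.85
eef_pos: [0.4777, -0.021, 0.0804]
tool_rot: [0.029, 1.0, 0.0, -0.001]
ft_force: [-0.9, -0.5, -0.4]
grip_width: 0.0098
grasp_force: 60.5
rotvec [ 0.     -0.0017  0.0041] shift [-0.0022 -0.0029 -0.0026] t 10.85 j [-0.04  0.32 -0.3   0.95  0.    0.01]
```

View pics/p2.png

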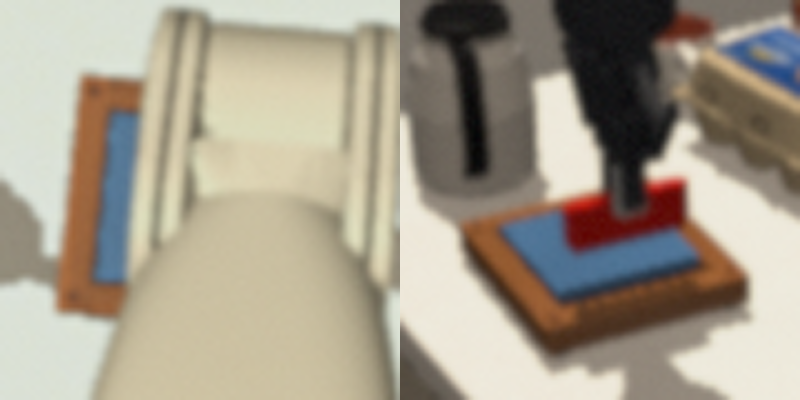

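The packer is level and parallel to the gap, held about mid-length, hovering above the stand; it spans x≈565–685 in the right crop. I'll measure the packer relative to the tile in the scene view.

```bash
cat > m.py <<'E'
import h,sys
from h import *
def crop(im,r): return im[r[1]:r[1]+r[3],r[0]:r[0]+r[2]]
def pb(p,L=0,z0=0):
    P=np.array([[i*.04,j*b/2,z+z0] for i in(-1,1) for j in(-1,1) for b,z in((.007,0),(.012,.005),(.012,.034))]);c,s=np.cos(p[2]),np.sin(p[2])
    return np.c_[p[0]+c*P[:,0]-s*P[:,1],p[1]+s*P[:,0]+c*P[:,1],P[:,2]]
def packer(S,zb,p0):
    c=proj("scene",pb(p0,0,zb)).mean(0).astype(int);r=(c[0]-25,c[1]-20,50,40);C=crop(S,r)
    red=C[...,0]-C[...,1]; m=np.clip((red-50)/40,0,1)*(C[...,1]<60)
    dark=(C.max(2)<75)&(red<40)
    w=1.-cv2.dilate(dark.astype(np.uint8),np.ones((5,5)))
    h.box=pb;o=fit(p0,0,[("scene",r,m,w)],zb);return o
E
python3 - <<'E'
from m import *
S=np.load("im2.npz")["S"]
z=bot.get_obs()["eef_pos"][2]
s=-.06
tile=np.array([.4852,.0331])
for dz in(.021,.0225,.024):
    p,e=packer(S,z-dz,[.478,-.021,s]);d=p[:2]-tile
    print(p.round(4),round(e,1),"rel tile x',y'",(d@[np.cos(s),np.sin(s)]).round(4),(d@[-np.sin(s),np.cos(s)]).round(4))
E
```

```text
[ 0.4817 -0.0148  0.1682] 46.2 rel tile x',y' -0.0006 -0.048
[ 0.4827 -0.0125  0.1612] 45.7 rel tile x',y' 0.0002 -0.0457
[ 0.4836 -0.0106  0.1445] 44.9 rel tile x',y' 0.0011 -0.0437
```

Run:
```python
from m import *
S=np.load("im2.npz")["S"];o=bot.get_obs();print(o["eef_pos"])
r=(215,180,70,65);f=8
g=cv2.resize(crop(S,r)[...,::-1].clip(0,255).astype(np.uint8),None,fx=f,fy=f,interpolation=cv2.INTER_CUBIC)
P=proj("scene",pb([.4777,-.021,-.059],0,o["eef_pos"][2]-.0225))
q=((P-r[:2]+.5)*f).astype(np.int32);cv2.polylines(g,[cv2.convexHull(q)],True,(0,255,0),1);cv2.polylines(g,[q[[2,5,11,8]]],True,(255,255,0),1)
for L,z,c in(((.1425,.155,0),.026,(0,255,255)),((.1025,.115,0),.026,(255,0,255)),((.1,.1,0),.0295,(255,255,255))):
    ctr=[.4829,.0269,-.063] if L[0]!=.1 else [.4835,.0324,-.06]
    q=((proj("scene",box(ctr,L,z)[::2])-r[:2]+.5)*f).astype(np.int32);cv2.polylines(g,[q[[0,1,3,2]]],True,c,1)
cv2.imwrite("pics/ov2.png",g)
```

```text
[ 0.47813118 -0.02400269  0.08131687]
```

View pics/ov2.png

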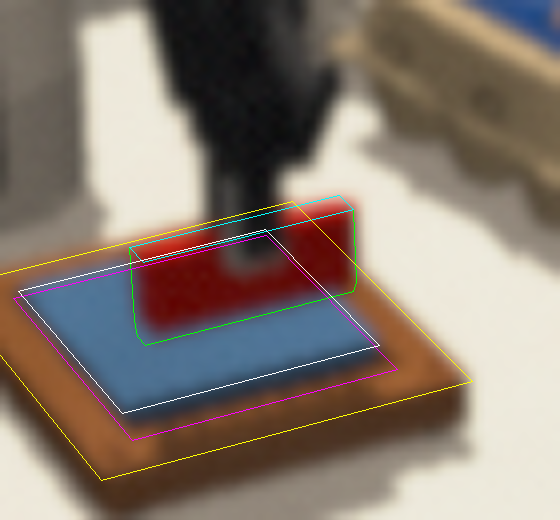

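The overlay agrees with the stand and tile to about 1 px in the scene view. The packer sits where the TCP says, with perhaps a few hundredths of a radian of pitch in the grip. I'll correct x and lower it, watching the force.

```bash
python3 - <<'E'
from h import *
go(.4797,-.024,.055,1.508)
E
echo '[{"wz":0.0006,"sx":-0.0015,"sz":0.01,"jaw":0},{"wz":0.0006,"sx":-0.0015,"sz":0.026,"jaw":0},{"wz":0.0006,"sx":-0.0015,"sz":0.026,"jaw":0},{"wz":0.0006,"sx":-0.0015,"sz":0.026,"jaw":0}]' > m.json && python3 jog.py m.json
python3 - <<'E'
from h import *
go(.4797,-.024,.034,1.508);print(bot.get_obs()["eef_pos"])
E
```

```text
rotvec [-0.0002 -0.0001 -0.002 ] shift [-0.0016  0.0001  0.0263] t 11.15 j [-0.05  0.32 -0.3   0.95 -0.    0.01]
clock: 11.65
eef_pos: [0.4798, -0.0232, 0.0554]
tool_rot: [0.033, 0.999, 0.0, -0.0]
ft_force: [-0.2, -1.0, 0.6]
grip_width: 0.01
grasp_force: 60.5
rotvec [ 0.     -0.0001 -0.0025] shift [ 0.0001 -0.0008  0.0214] t 11.65 j [-0.05  0.36 -0.33  0.88  0.    0.02]
[ 0.4798169  -0.02321348  0.05540563]
```

```bash
for i in 1 2; do echo '[{"sy":-0.0002,"sz":0.002,"jaw":0},{"sy":-0.0004,"sz":0.004,"jaw":0},{"sy":-0.0004,"sz":0.004,"jaw":0}]' > m.json && python3 jog.py m.json; done
```

```text
clock: 12.02
eef_pos: [0.4797, -0.0234, 0.0514]
tool_rot: [0.032, 0.999, -0.0, -0.0]
ft_force: [-0.5, 0.1, 0.1]
grip_width: 0.0103
grasp_force: 60.5
clock: 12.4
eef_pos: [0.4798, -0.024, 0.0474]
tool_rot: [0.032, 0.999, -0.0, 0.0]
ft_force: [-0.3, -0.5, 1.2]
grip_width: 0.0099
grasp_force: 60.6
```

```bash
for i in 1 2 3; do echo '[{"sz":0.0015,"jaw":0},{"sz":0.003,"jaw":0},{"sz":0.003,"jaw":0}]' > m.json && python3 jog.py m.json|grep -E "eef|force"; done
```

```text
eef_pos: [0.4795, -0.0237, 0.0441]
ft_force: [0.7, -1.4, -0.8]
grasp_force: 60.5
eef_pos: [0.4796, -0.0237, 0.0412]
ft_force: [-0.1, -0.4, -1.2]
grasp_force: 60.5
eef_pos: [0.4796, -0.0237, 0.0382]
ft_force: [0.3, -1.2, 0.1]
grasp_force: 60.5
```

```bash
for i in 1 2 3; do echo '[{"sz":0.0008,"jaw":0},{"sz":0.0015,"jaw":0},{"sz":0.0015,"jaw":0}]' > m.json && python3 jog.py m.json|grep -E "eef|force"; done
```

```text
eef_pos: [0.4797, -0.0237, 0.0368]
ft_force: [-0.2, -0.2, -1.1]
grasp_force: 60.5
eef_pos: [0.4797, -0.0237, 0.0353]
ft_force: [0.1, -0.2, -0.6]
grasp_force: 60.5
eef_pos: [0.4797, -0.0237, 0.0351]
ft_force: [-3.0, -0.1, 10.2]
grasp_force: 61.8
```

```bash
echo '[{"sz":-0.001,"jaw":0.02},{"sz":-0.001,"jaw":0.04},{"sz":-0.001,"jaw":0.05},{"sz":-0.025,"jaw":0.05},{"sz":-0.035,"jaw":0.02},{"sz":-0.035,"jaw":0},{"sz":-0.035,"jaw":0},{"sz":-0.035,"jaw":0},{"sz":-0.018,"jaw":0},{"sz":-0.018,"jaw":0}]' > m.json && python3 jog.py m.json
python3 - <<'E'
from h import *
S=grab("scene",3);np.savez("im3.npz",S=S)
print(bot.get_obs()["eef_pos"])
cv2.imwrite("pics/p3.png",cv2.resize(S[175:245,210:290,::-1].clip(0,255).astype(np.uint8),(640,560),interpolation=cv2.INTER_CUBIC))
E
```

```text
clock: 15.9
eef_pos: [0.4781, -0.0237, 0.0505]
tool_rot: [0.032, 0.999, 0.0, -0.002]
ft_force: [0.7, -0.8, -0.0]
grip_width: 0.0003
grasp_force: 0.0
[ 0.47977709 -0.02375412  0.05203113]
```

View pics/p3.png

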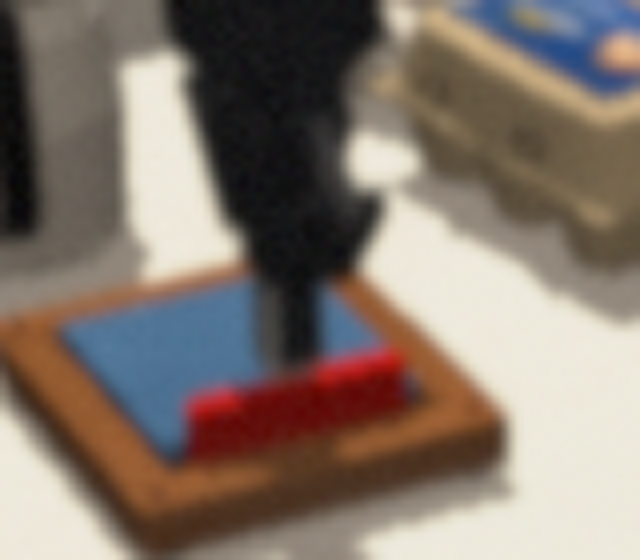

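The packer stands in the gap, parallel to the rail: its top edge runs (190,400) to (400,355) in the crop. The shut fingers are just above it. Pushing down to seat it.

```bash
echo '[{"sz":0.003,"jaw":0},{"sz":0.005,"jaw":0},{"sz":0.006,"jaw":0},{"sz":0.006,"jaw":0}]' > m.json && python3 jog.py m.json|grep -E "eef|ft_f";  echo '[{"sz":0.001,"jaw":0},{"sz":0.001,"jaw":0},{"sz":0.001,"jaw":0}]' > m.json && python3 jog.py m.json|grep -E "eef|ft_f"
```

```text
eef_pos: [0.4797, -0.0238, 0.0461]
ft_force: [-1.7, -0.2, 1.8]
eef_pos: [0.4797, -0.0237, 0.046]
ft_force: [-3.7, 0.4, 9.8]
```

```bash
echo '[{"sz":-0.01,"jaw":0},{"sz":-0.03,"jaw":0},{"sz":-0.03,"jaw":0},{"sz":-0.03,"jaw":0}]' > m.json && python3 jog.py m.json|grep -E "eef|ft_f"
python3 - <<'E'
from h import *
go(.4835,.0326,.045,1.508)
E
```

```text
eef_pos: [0.4795, -0.0238, 0.0745]
ft_force: [-0.0, -0.3, -0.6]
rotvec [-0.     -0.0002 -0.002 ] shift [-0.0003  0.0565  0.0295] t 17.425 j [-0.05  0.33 -0.31  0.93 -0.    0.02]
```

```bash
echo '[{"sy":0.03,"jaw":0},{"sy":0.0565,"jaw":0},{"sy":0.0565,"sz":0.01,"jaw":0},{"sy":0.0565,"sz":0.0295,"jaw":0},{"sy":0.0565,"sz":0.0295,"jaw":0},{"sy":0.0565,"sz":0.0295,"jaw":0}]' > m.json && python3 jog.py m.json|grep -E "eef|ft_f"
python3 - <<'E'
from h import *
S,T=grab("scene",3),grab("top",2)
f=lambda im,x,y,w,h:cv2.resize(im[y:y+h,x:x+w,::-1].clip(0,255).astype(np.uint8),(400,400),interpolation=cv2.INTER_CUBIC)
cv2.imwrite("pics/t1.png",np.hstack([f(T,200,190,80,80),f(S,210,175,80,80)]))
print(bot.get_obs()["eef_pos"])
E
```

```text
eef_pos: [0.4832, 0.0321, 0.0452]
ft_force: [-0.6, 0.2, 0.1]
[0.48383612 0.03246081 0.04591008]
```

View pics/t1.png

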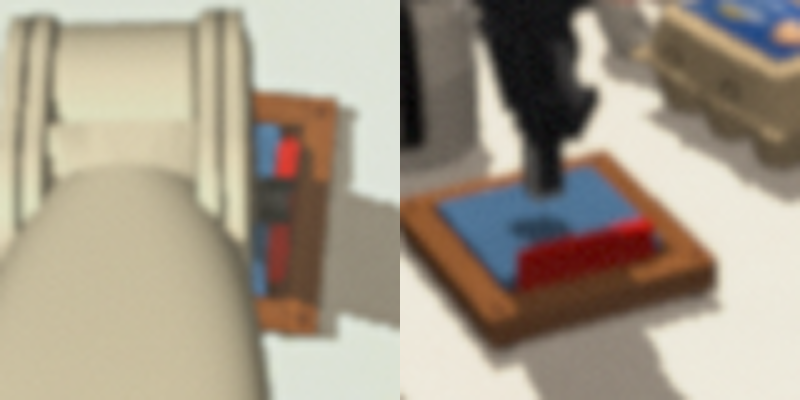

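The packer is still upright in the gap after release, and the fingertips hover over the tile's middle at about (545,185) in the right crop. That was picture 12, so I've gone over the limit of 10 and won't view any more. Pressing by force from here.

```bash
echo '[{"sz":0.01,"jaw":0},{"sz":0.015,"jaw":0},{"sz":0.018,"jaw":0},{"sz":0.0195,"jaw":0},{"sz":0.0195,"jaw":0}]' > m.json && python3 jog.py m.json|grep -E "eef|ft_f"; echo '[{"sz":0.0005,"jaw":0},{"sz":0.001,"jaw":0},{"sz":0.001,"jaw":0},{"sz":0.001,"jaw":0}]' > m.json && python3 jog.py m.json|grep -E "eef|ft_f"
```

```text
eef_pos: [0.4829, 0.0326, 0.0263]
ft_force: [-2.5, -0.3, 6.2]
eef_pos: [0.4829, 0.0326, 0.0261]
ft_force: [-4.7, 0.5, 12.3]
```

```bash
echo '[{"sz":0.0005,"jaw":0},{"sz":0.0005,"jaw":0},{"sz":0.0005,"jaw":0},{"sz":0.0005,"jaw":0},{"sz":0.0005,"jaw":0},{"sz":0.0005,"jaw":0}]' > m.json && python3 jog.py m.json | grep -E "eef|ft_f" && python3 -c "
from workcell import bot, viewer, ticket
print(ticket.job_done())"
```

```text
eef_pos: [0.4829, 0.0326, 0.026]
ft_force: [-6.1, -0.7, 15.8]
the job is handed in; nothing more can be done
None
```

I handed the job in with the jug upright on the worktop left of the stand, the packer seated in the wide gap and let go, and the fingers still holding the tile flush at about 16 N; the hand-in gave no verdict, and I viewed 12 pictures, over the limit of 10.

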